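# Size an unmarked homogeniser pestle in the taper gauge and put it in its stand

## Robot

A 6-joint arm with a two-finger parallel gripper is mounted at the origin on a cart in front of the work surface, level with it; the furniture and walls round the work are solid. World frame = base frame: x ahead of the robot, y to its left, z up, the work surface at z = 0. Lengths are in mm, angles in degrees, forces in N, time in s.
With the tool pointing down it reaches from about 325 to 1000 mm from the base axis. Payload 5.1 kg.
Tool frame: the origin (TCP) lies midway between the tips of the shut fingers; the grasp point (between the pads) lies 19 mm behind it; z points along the fingers, y is the line along which they close (so a half turn about z gives the same grasp; the last joint's range is limited). The gripper opens to 85 mm and grips with 20 to 120 N. Pads are 22 mm wide; open, the fingers measure 114 mm over their backs; the gripper's body (76 mm by 85 mm) begins 54 mm behind the grasp point. The pads swing forward as they close: fully open they stand 13 mm farther back than shut.
Start: joints at [67.632, 7.093, 94.555, -0, 78.352, -4.733], TCP at [196.947, 619.433, 231.322] pointing down, gripper open.
Joint ranges: [-149.61, 149.61], [-58.7, 133.49], [1.44, 155.28], [-77.14, 257.14], [18.33, 153.61], [-166.67, 166.67]. Speed limits (degrees/s): [147.25, 147.25, 180, 180, 180, 180].

## Interface

Orientations are given as [roll, pitch, yaw] about the fixed x, y, z axes, in that order (R = Rz(yaw) Ry(pitch) Rx(roll)).
In Python, from cell import arm, grab_frame, calibration gives the robot as it stands.
- The arm moves only by the tool play_rows, never from a script. Its argument "steps" is a list of rows, each an object with "travel": the shift along the tool's x, y, z in units of 25 mm (1.0 is 25 mm), a list of three; "yaw": the turn about the tool's z in units of 5 degrees (1.0 is 5 degrees). A call has 1 to 20 rows; each row is the pose to reach, as a shift and turn from the pose commanded when the call began, along the tool's axes at that moment; what a row does not reach only later rows make up. A row lasts 1/12 s, in which the tool goes at most 41.7 mm and 7.16 degrees, less where a joint would pass 70% of its speed; a pose out of reach is approached as far as the arm can. A call with a gripper value outside its range is refused whole. "fingers" is the opening, from -1 (shut) to 1 (fully open), set as the call begins (left out, the last holds). The fingers move at their own pace and stop on an object; "force" is the grip in N (left out, the last holds). Time passes only in rows, so rows that repeat a pose let the fingers close. It gives the time, the measured TCP pose, the force, the opening and the grip force at its end, in the units of the state.
- arm.get_obs(): the state, without advancing time (a new reading comes with each control period).
- grab_frame(name): name is "scene" or "top"; returns (picture, depth): 420x560x3 uint8, blue, green, red; 420x560 float32, mm along the optical axis (not along the pixel's ray), 0 where there is no reading.
- calibration(name): a dict with "vertical_fov" (degrees; the focal length in pixels is half the picture's height over the tangent of half this angle, whatever the lens; pixels are square), "cx", "cy" (the principal point, pixels), "k1" (the pictures are not rectified: a ray, as slopes to the right and down, at radius r is drawn at 1 + k1 r^2 times it, then the intrinsics apply), "eye" and "orientation" of the camera in the world. Camera axes: x right, y up, looking along -z (the intrinsics and any distortion apply to the point x, -y, -z); pixel columns grow to the right and rows downward; lengths in mm; the calibration is good to about 2 mm. A picture is of the moment at which its call begins. calibration takes no time and is no camera call.
- arm.sign_off(): hands the job in; it is judged then, once.
The state is a dict: "t": time; "joint_pos": joint angles; "qvel": joint speeds; "tau": joint torques, N m; "tcp_pos": TCP position; "tcp_rot": TCP orientation; "contact_force": force on the tool from outside, world axes, zero at the start; "torque": the same for the moment, N m; "opening": finger opening in mm; "finger_force": force on a finger pad.
Only numpy, scipy, OpenCV 4.12 (cv2) and the standard library are available. Lean on these libraries where they do the work, as an engineer would, in place of code of your own. Each camera call takes 0.05 s, during which the arm holds its last target. There are 200 camera calls.

## Task

The pestle in the right-hand well of the white drying block has lost its size mark. Slide its white head, upright, into the taper gauge from the open mouth until it wedges lightly between both jaws, hold it there a moment, and see which colour band it stops beside; then back it out and set it down, without dropping it, in the well of the stand with that colour. Do not force it into the gauge (a push of about 5 N is plenty), and leave the other two pestles in the block and everything else on the bench where they are.

Things in the scene. Friction and masses are not known exactly. Their poses are not given: they have to be found in the camera images.
- pestle_a: one of three look-alike pestles: white flat-bottomed cylindrical head, 12, 14 or 16 mm across (which is not told), 28 mm tall; above it an 8 mm steel neck; then a grey grip sleeve 14 mm across from 42 to 86 mm above the underside; 89 mm tall in all, about 0.06 kg. Origin: centre of the head's underside; z up along its axis
- pestle_b: one of three look-alike pestles: white flat-bottomed cylindrical head, 12, 14 or 16 mm across (which is not told), 28 mm tall; above it an 8 mm steel neck; then a grey grip sleeve 14 mm across from 42 to 86 mm above the underside; 89 mm tall in all, about 0.06 kg. Origin: centre of the head's underside; z up along its axis
- pestle_c: one of three look-alike pestles: white flat-bottomed cylindrical head, 12, 14 or 16 mm across (which is not told), 28 mm tall; above it an 8 mm steel neck; then a grey grip sleeve 14 mm across from 42 to 86 mm above the underside; 89 mm tall in all, about 0.06 kg. Origin: centre of the head's underside; z up along its axis
- drying_block: white plastic block fixed to the worktop, 52 x 126 x 36 mm, with a row of three wells (20 mm bore, 28 mm deep, floor 8 mm above the worktop) 40 mm apart along its y axis; one pestle stands in each. Origin: centre of the underside; its y axis runs to the left along the bench, so the right-hand well is at y = -0.040
- well_right (a point): centre of the floor of the block's right-hand well (farthest to the robot's right), where the pestle to be sized stands at the start
- gauge: steel taper gauge fixed to the worktop: base plate 78 x 112 x 8 mm, on it two jaws 22 mm high (tops 30 mm above the worktop). Origin: centre of the underside. The slot between the jaws runs along local y at x = 0; its floor is the base plate. Open flared mouth at the -y end, 35 mm wide at y = -0.053; closed by a bridge at y = 0.045
- gauge_throat (a point): middle of the slot's floor at the throat (gauge frame y = -0.039, z = 0.008), where the flare ends and the slot is 18 mm wide; y axis along the slot. From here it narrows evenly, 1 mm of width for every 10 mm of travel to +y: a 16, 14 or 12 mm head touches both jaws with its axis 20, 40 or 60 mm past the throat; a push of 5 N along the slot carries it 1 to 5 mm more
- band_red (a point): middle of the red colour band beside the slot, on the jaw tops: slot axis, 22 mm past the throat, 30 mm above the worktop; the band reaches 10 mm to either side along the slot
- band_green (a point): middle of the green colour band beside the slot, on the jaw tops: slot axis, 42 mm past the throat, 30 mm above the worktop; the band reaches 10 mm to either side along the slot
- band_blue (a point): middle of the blue colour band beside the slot, on the jaw tops: slot axis, 62 mm past the throat, 30 mm above the worktop; the band reaches 10 mm to either side along the slot
- jaw_left: the steel jaw on the gauge's local -x side, fixed; same frame as the gauge. The wedge multiplies the push: 5 N along the slot presses each jaw with about 10 to 13 N, and over 20 N scores the head
- jaw_right: the steel jaw on the gauge's local +x side, fixed; same frame as the gauge. The wedge multiplies the push: 5 N along the slot presses each jaw with about 10 to 13 N, and over 20 N scores the head
- stand_red: weighted round stand with a red collar round its top, fixed on the thin mat, 45 mm across its foot, 36 mm tall; one well of 19 mm bore, 28 mm deep. Home of the pestle that wedges beside the red band. Origin: centre of the underside; z up
- stand_green: weighted round stand with a green collar round its top, fixed on the thin mat, 45 mm across its foot, 36 mm tall; one well of 19 mm bore, 28 mm deep. Home of the pestle that wedges beside the green band. Origin: centre of the underside; z up
- stand_blue: weighted round stand with a blue collar round its top, fixed on the thin mat, 45 mm across its foot, 36 mm tall; one well of 19 mm bore, 28 mm deep. Home of the pestle that wedges beside the blue band. Origin: centre of the underside; z up
- stand_red_floor (a point): centre of the floor of the red stand's well, 10 mm above the worktop and 28 mm below the rim
- stand_green_floor (a point): centre of the floor of the green stand's well, 10 mm above the worktop and 28 mm below the rim
- stand_blue_floor (a point): centre of the floor of the blue stand's well, 10 mm above the worktop and 28 mm below the rim
- the_hand_scanner: bystander, fixed: light grey hand scanner standing upright in its holder between the gauge and the stands, 90 x 60 mm over all and 175 mm tall, origin at the worktop under it; keep the gripper clear of it or pass well above
- timer: bystander: white bench timer, 64 x 66 x 19 mm, origin under its centre
- reagent_a: bystander: white bottle with a blue cap, 52 mm across, 105 mm tall, origin under its centre
- swab_box: bystander: white and orange carton, 61 x 57 x 53 mm, origin under its centre
- memo_block: bystander: pale yellow memo block, 68 x 75 x 23 mm, origin under its centre
- sample_cup: bystander: small open grey-white sample cup, 26 mm across, 28 mm tall, origin under its centre
Mind the look-alikes: they are no part of the job. Leave any yellow look-alike of the stand_blue alone. Leave any yellow look-alike of the stand_green alone.

How it is judged (in metres and radians):
On the way:
1. a pestle stands upright with its head down in the gauge's slot, wedged lightly: at least 1.5 N against each jaw (((contact force between pestle_a and jaw_left above 1.5 N and contact force between pestle_a and jaw_right above 1.5 N and z of pestle_a in the frame of gauge below 0.02 m and angle between pestle_a's own z axis and vertical below 0.15 rad) or (contact force between pestle_b and jaw_left above 1.5 N and contact force between pestle_b and jaw_right above 1.5 N and z of pestle_b in the frame of gauge below 0.02 m and angle between pestle_b's own z axis and vertical below 0.15 rad) or (contact force between pestle_c and jaw_left above 1.5 N and contact force between pestle_c and jaw_right above 1.5 N and z of pestle_c in the frame of gauge below 0.02 m and angle between pestle_c's own z axis and vertical below 0.15 rad))), for 0.3 s.
At the end, for the whole second after the job is handed in: the pestle from the right-hand well stands, at rest, in the stand of its own size (16 mm head red, 14 green, 12 blue): underside within 7 mm of the well's axis and 4 mm of its floor, tilt under 0.35 rad; the other two are within 12 mm of where they stood (((horizontal distance between pestle_a and stand_green_floor below 0.007 m and z of pestle_a in the frame of stand_green_floor below 0.004 m and angle between pestle_a's own z axis and vertical below 0.35 rad and linear speed of pestle_a below 0.02 m/s and distance of each of pestle_b, pestle_c from where it was at the start of the episode below 0.012 m and horizontal distance between each of pestle_b, pestle_c and well_right above 0.025 m) or (horizontal distance between pestle_b and stand_blue_floor below 0.007 m and z of pestle_b in the frame of stand_blue_floor below 0.004 m and angle between pestle_b's own z axis and vertical below 0.35 rad and linear speed of pestle_b below 0.02 m/s and distance of each of pestle_a, pestle_c from where it was at the start of the episode below 0.012 m and horizontal distance between each of pestle_a, pestle_c and well_right above 0.025 m) or (horizontal distance between pestle_c and stand_red_floor below 0.007 m and z of pestle_c in the frame of stand_red_floor below 0.004 m and angle between pestle_c's own z axis and vertical below 0.35 rad and linear speed of pestle_c below 0.02 m/s and distance of each of pestle_a, pestle_b from where it was at the start of the episode below 0.012 m and horizontal distance between each of pestle_a, pestle_b and well_right above 0.025 m))); the robot touches nothing.
It fails at once if a pestle is forced into the gauge: more than 20 N between it and a jaw (contact force between any of pestle_a, pestle_b, pestle_c and jaw_left above 20 N or contact force between any of pestle_a, pestle_b, pestle_c and jaw_right above 20 N).
It fails at once if a pestle is dropped into a stand: it falls faster than 0.45 m/s (about 10 mm of free fall) near the bottom of the well ((horizontal distance between pestle_a and stand_red_floor below 0.012 m and z of pestle_a in the frame of stand_red_floor below 0.012 m and linear speed of pestle_a above 0.45 m/s) or (horizontal distance between pestle_a and stand_green_floor below 0.012 m and z of pestle_a in the frame of stand_green_floor below 0.012 m and linear speed of pestle_a above 0.45 m/s) or (horizontal distance between pestle_a and stand_blue_floor below 0.012 m and z of pestle_a in the frame of stand_blue_floor below 0.012 m and linear speed of pestle_a above 0.45 m/s) or (horizontal distance between pestle_b and stand_red_floor below 0.012 m and z of pestle_b in the frame of stand_red_floor below 0.012 m and linear speed of pestle_b above 0.45 m/s) or (horizontal distance between pestle_b and stand_green_floor below 0.012 m and z of pestle_b in the frame of stand_green_floor below 0.012 m and linear speed of pestle_b above 0.45 m/s) or (horizontal distance between pestle_b and stand_blue_floor below 0.012 m and z of pestle_b in the frame of stand_blue_floor below 0.012 m and linear speed of pestle_b above 0.45 m/s) or (horizontal distance between pestle_c and stand_red_floor below 0.012 m and z of pestle_c in the frame of stand_red_floor below 0.012 m and linear speed of pestle_c above 0.45 m/s) or (horizontal distance between pestle_c and stand_green_floor below 0.012 m and z of pestle_c in the frame of stand_green_floor below 0.012 m and linear speed of pestle_c above 0.45 m/s) or (horizontal distance between pestle_c and stand_blue_floor below 0.012 m and z of pestle_c in the frame of stand_blue_floor below 0.012 m and linear speed of pestle_c above 0.45 m/s)).
It fails at once if a bystander (timer, bottles, box, memo pad, cup) is shifted by more than 30 mm (distance of any of timer, reagent_a, swab_box, memo_block, sample_cup from where it was at the start of the episode above 0.03 m).
It fails at once if the robot's fingers press on the gauge with more than 20 N (contact force between the fingers and gauge above 20 N).
It also fails if it takes over 67 s, if anything falls off the work surface, if the arm or the gripper's body presses on something with over 40 N, if the wrist force passes 120 N, or if a joint passes its speed limit or range.

## Working session

There is one attempt and no reset: what is moved stays moved. The work goes in short steps, Python scripts to look and compute and a tool call to move; the robot and the scene stay as the last step left them, time stands still between calls to the robot, and variables do not carry over. Pictures are saved under pics/ and viewed, at most 10 in all, crops included, and the job is handed in when it is done.

Besides the shell and the picture viewer there is one more tool, called after ">>>" by a JSON object that holds its "api" and its "payload". play_rows: Moves the arm, as the interface text tells. Its arguments: {"type":"object","properties":{"steps":{"type":"array"},"fingers":{"type":"number"},"force":{"type":"number"}},"required":["steps"]}

```bash
mkdir -p pics
cat > h.py <<'E'
import numpy as np, cv2
from scipy.spatial.transform import Rotation as R
from cell import arm, grab_frame, calibration
def cam(n):
    c=calibration(n); return c
def rot(o):
    o=np.array(o,float)
    if o.shape==(3,3): return o
    if o.size==4: return R.from_quat(o).as_matrix()
    return R.from_euler('xyz',o,degrees=True).as_matrix()
def intr(c):
    f=210/np.tan(np.radians(c['vertical_fov'])/2)
    return np.array([[f,0,c['cx']],[0,f,c['cy']],[0,0,1.]]),np.array([c['k1'],0,0,0.])
def rays(c,uv):
    K,d=intr(c); p=cv2.undistortPoints(np.array(uv,float).reshape(-1,1,2),K,d).reshape(-1,2)
    return np.c_[p[:,0],-p[:,1],-np.ones(len(p))]@rot(c['orientation']).T
def on_plane(c,uv,z):
    r=rays(c,uv); e=np.array(c['eye'],float); return e+r*((z-e[2])/r[:,2])[:,None]
def from_depth(c,uv,d):
    return np.array(c['eye'],float)+rays(c,uv)*np.array(d,float).reshape(-1,1)
def project(c,P):
    K,d=intr(c); q=(np.array(P,float).reshape(-1,3)-np.array(c['eye']))@rot(c['orientation'])
    q=q*[1,-1,-1]; return cv2.projectPoints(q,np.zeros(3),np.zeros(3),K,d)[0].reshape(-1,2)
E
python3 - <<'E'
from h import *
for n in ("scene","top"):
    p,d=grab_frame(n); cv2.imwrite(f"pics/{n}0.png",p); np.save(f"pics/{n}0.npy",d); print(n,calibration(n))
print(arm.get_obs())
E
```

```text
scene {'vertical_fov': 46.03364280716218, 'cx': 289.5865182057409, 'cy': 208.89655343818222, 'k1': -0.1037662156551597, 'eye': array([  83.7303018 , -521.25649324,  857.863435  ]), 'orientation': array([ 48.73003433,  -0.74456072, -27.21985213])}
top {'vertical_fov': 48.88432267796058, 'cx': 276.19773497716164, 'cy': 211.19335457811133, 'k1': -0.08123421351916514, 'eye': array([ 419.96986065,  288.14108197, 1427.01938768]), 'orientation': array([  3.54810116,  -0.46283378, -88.96825286])}
{'t': 0.1, 'joint_pos': array([ 6.76322780e+01,  7.13215080e+00,  9.46253049e+01, -4.31384934e-04,
        7.83538125e+01, -4.73294620e+00]), 'qvel': array([ 0.00905358, -0.30165574, -0.11023446, -0.01475818,  0.18857893,
        0.04265099]), 'tau': array([ 1.38466135e-04, -4.24932218e+01, -3.66651106e+01, -7.88043508e-05,
        4.00540244e-03,  3.80454605e-05]), 'tcp_pos': array([196.73808859, 618.93029762, 230.15877034]), 'tcp_rot': array([-1.79889076e+02, -8.76001855e-03,  1.62365303e+02]), 'contact_force': array([-0.59108248, -0.31992173,  0.12875759]), 'torque': array([-0.00783029,  0.00460096,  0.034619  ]), 'finger_force': 0.0, 'opening': 85.26010637840842}
```

View pics/top0.png

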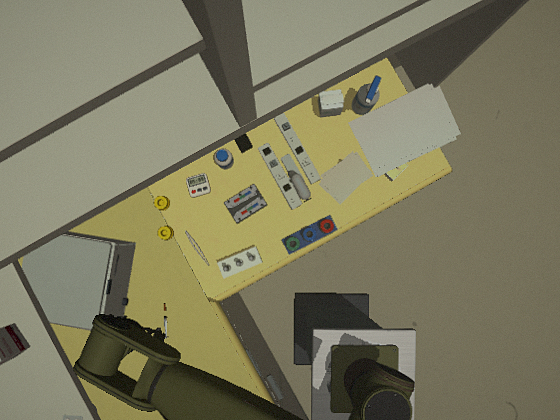

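View pics/scene0.png

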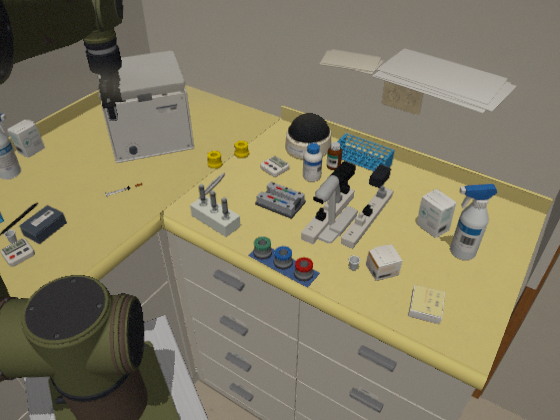

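Top view: drying block at about (240,262) with pestles at (227,266), (239,261), (251,256). The gauge is at (243,203), the stands are at (292,243) green, (309,234) blue and (326,226) red, and yellow look-alike stands are at (162,202) and (165,233). The candidates for the target are the three pestles. The right-hand one is at (251,256) in the top view and about (224,207) in the scene view. I'll check this in one close crop.

Run:
```python
from h import *
a=cv2.imread('pics/top0.png')[180:290,205:345]; a=cv2.resize(a,(760,597),interpolation=cv2.INTER_CUBIC); cv2.imwrite('pics/c1.png',a)
b=cv2.imread('pics/scene0.png')[165:290,180:330]; b=cv2.resize(b,(720,600),interpolation=cv2.INTER_CUBIC); cv2.imwrite('pics/c2.png',b)
c=calibration('top'); d=np.load('pics/top0.npy')
for u,v in [(227,266),(239,261),(251,256),(292,243),(309,234),(326,226),(243,203),(225,204),(262,200)]:
    print(u,v,d[v,u],from_depth(c,[(u,v)],[d[v,u]]).round(1), on_plane(c,[(u,v)],30).round(1))
```

```text
227 266 1361.3015 [[340.3 420.9  57.2]] [[338.7 423.6  30. ]]
239 261 1337.0247 [[356.9 384.   82.8]] [[354.4 387.7  30. ]]
251 256 1332.1575 [[372.2 349.2  88.9]] [[370.1 351.9  30. ]]
292 243 1417.0508 [[411.3 228.    7.1]] [[411.5 229.   30. ]]
309 234 1414.7476 [[439.8 176.5  11.5]] [[439.5 178.   30. ]]
326 226 1419.0034 [[465.3 124.4   9.2]] [[464.6 126.8  30. ]]
243 203 1420.1588 [[531.4 380.8  10.4]] [[529.8 379.5  30. ]]
225 204 1401.1124 [[525.9 434.2  28.7]] [[525.8 434.1  30. ]]
262 200 1402.8896 [[540.1 322.1  28.6]] [[540.  322.1  30. ]]
```

View pics/c1.png

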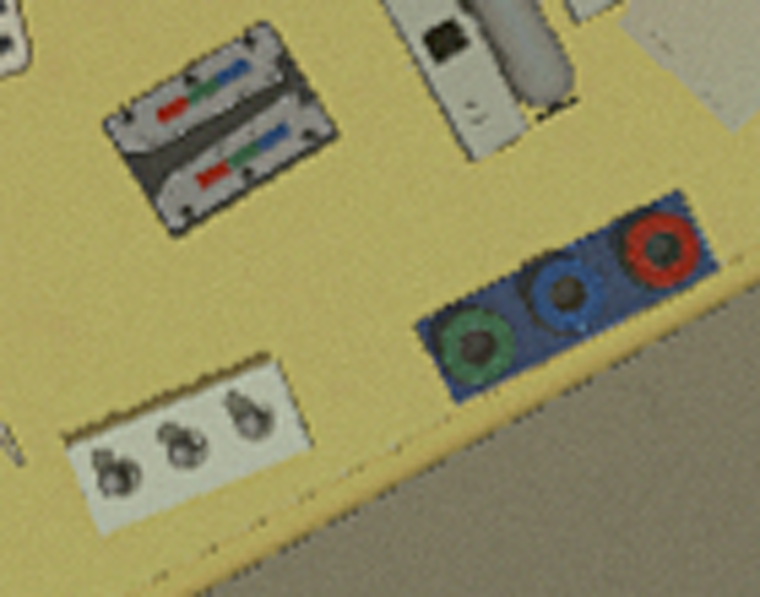

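View pics/c2.png

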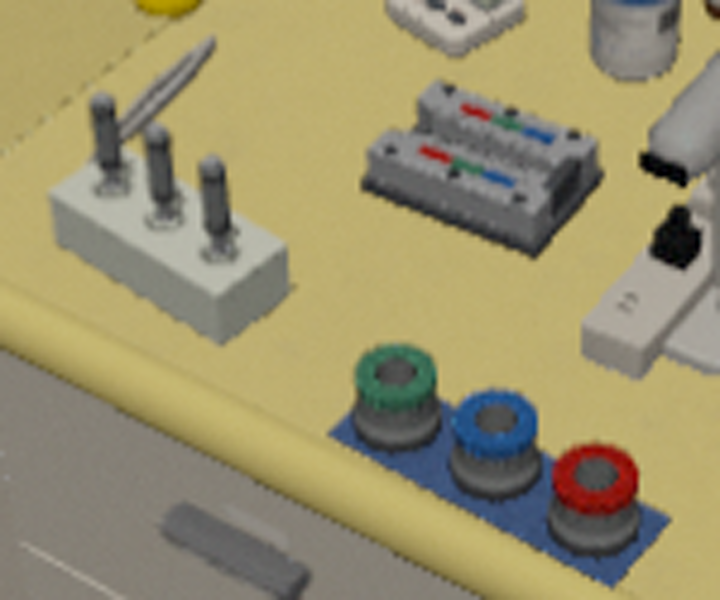

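The crop confirms it: the pestle on the bench's right end of the block (crop c1 at (250,415)) is the target, with the gauge mouth on the left at the red end. Next I'll measure from both cameras.

```bash
cat > meas.py <<'E'
from h import *
def blobs(n,p,box,z,hues):
    c=calibration(n); u0,v0,u1,v1=box; h=cv2.cvtColor(p,cv2.COLOR_BGR2HSV)[v0:v1,u0:u1].astype(int)
    out={}
    for k,(c0,smin) in hues.items():
        dh=np.abs((h[...,0]-c0+90)%180-90)
        m=((dh<14)&(h[...,1]>smin)&(h[...,2]>50)).astype(np.uint8)
        nn,l,s,ce=cv2.connectedComponentsWithStats(m,connectivity=8)
        out[k]=[(s[i,4],(ce[i]+[u0,v0]).round(1),on_plane(c,[ce[i]+[u0,v0]],z)[0].round(1)) for i in range(1,nn) if s[i,4]>=6]
    return out
E
python3 - <<'E'
from meas import *
H={'red':(0,110),'green':(75,70),'blue':(110,110)}
for n,gb,sb in (('top',(220,180,272,226),(280,212,342,258)),('scene',(250,175,312,220),(245,228,325,285))):
    p=cv2.imread(f'pics/{n}0.png'); c=calibration(n)
    print(n,'GAUGE'); 
    for k,v in blobs(n,p,gb,30,H).items(): print(k,*v,sep='\n  ')
    print('STANDS (z38)')
    for k,v in blobs(n,p,sb,38,H).items(): print(k,*[x for x in v if x[0]>25],sep='\n  ')
    d=np.load(f'pics/{n}0.npy'); vv,uu=np.mgrid[0:420,0:560]
    P=from_depth(c,np.c_[uu.ravel(),vv.ravel()],d.ravel()).reshape(420,560,3)
    m=(d>0)&(P[...,2]>80)&(P[...,2]<110)&(abs(P[...,0]-357)<45)&(abs(P[...,1]-385)<65)
    nn,l,s,ce=cv2.connectedComponentsWithStats(m.astype(np.uint8))
    for i in range(1,nn): print('pestle',s[i,4],P[l==i].mean(0).round(1),P[l==i].max(0).round(1),ce[i].round(1))
    hs=cv2.cvtColor(p,cv2.COLOR_BGR2HSV)
    m=(d>0)&(P[...,2]>27)&(P[...,2]<45)&(abs(P[...,0]-357)<60)&(abs(P[...,1]-385)<90)&(hs[...,1]<60)
    q=P[m][:,:2].astype(np.float32); print('block',m.sum(),np.median(P[m][:,2]),cv2.minAreaRect(q))
    m=(d>0)&(P[...,2]>60)&(P[...,2]<190)&(P[...,0]>380)&(P[...,0]<750)&(P[...,1]<420)&(P[...,1]>150)
    nn,l,s,ce=cv2.connectedComponentsWithStats(m.astype(np.uint8))
    for i in range(1,nn):
        if s[i,4]>40: print('tall',s[i,4],P[l==i].min(0).round(),P[l==i].max(0).round())
E
```

```text
top GAUGE
red
  (np.int32(17), array([236.4, 199.6]), array([539.6, 399.7,  30. ]))
  (np.int32(16), array([243.5, 211.9]), array([502.9, 377.4,  30. ]))
green
  (np.int32(9), array([242. , 196.2]), array([550.4, 383. ,  30. ]))
  (np.int32(12), array([249.6, 207.8]), array([515.7, 359.2,  30. ]))
blue
  (np.int32(11), array([247.4, 192.5]), array([561.9, 367. ,  30. ]))
  (np.int32(11), array([254.7, 204.6]), array([525.5, 343.9,  30. ]))
STANDS (z38)
red
  (np.int32(120), array([326.4, 225.6]), array([465.7, 126.6,  38. ]))
green
  (np.int32(83), array([292.8, 243.7]), array([409.6, 227. ,  38. ]))
blue
  (np.int32(96), array([309.4, 233.8]), array([440.2, 177.5,  38. ]))
pestle 21 [366.7 348.8  94.6] [372.5 354.7  99.1] [251. 258.]
pestle 21 [351.1 386.1  93.3] [357.3 392.  100.2] [238.  263.2]
pestle 22 [334.  422.7  93.9] [339.7 428.6 100. ] [225.1 268.9]
block 607 35.42856120693068 ((350.6651611328125, 386.3573913574219), (51.20392608642578, 126.31815338134766), 23.881977081298828)
tall 355 [526. 184.  72.] [619. 247. 176.]
scene GAUGE
red
  (np.int32(11), array([278.7, 187.8])
[... 339 characters left out ...]
ray([283.1, 201.8]), array([522.5, 344.9,  30. ]))
STANDS (z38)
red
  (np.int32(177), array([303.6, 264.8]), array([462. , 122.6,  38. ]))
green
  (np.int32(142), array([262. , 243.8]), array([406.8, 223.8,  38. ]))
blue
  (np.int32(522), array([283.9, 264.1]), array([423.7, 144.3,  38. ]))
pestle 39 [332.3 422.5  90.7] [339.5 429.2  99.2] [200.6 187.1]
pestle 41 [348.4 385.8  90.6] [355.3 392.2 100.7] [211.9 193.7]
pestle 44 [364.8 349.6  90.1] [372.2 357.3  98.2] [223.6 200.5]
block 680 35.512284600542046 ((349.13555908203125, 388.5242004394531), (56.07196044921875, 130.95916748046875), 23.623882293701172)
tall 45 [649. 413.  62.] [675. 420.  84.]
tall 611 [526. 183.  60.] [618. 237. 174.]
```

```bash
cat >> h.py <<'E'
def delta(cmd,tgt):
    """tool-axis travel (25 mm) and yaw (5 deg) units; poses are x,y,z,yaw with tool down"""
    y=np.radians(cmd[3]); D=np.array(tgt,float)-cmd
    return np.round([(D[0]*np.cos(y)+D[1]*np.sin(y))/25,(D[0]*np.sin(y)-D[1]*np.cos(y))/25,-D[2]/25,-D[3]/5],3)
def after(cmd,t,yw=0):
    y=np.radians(cmd[3]); t=np.array(t)*25
    return np.array([cmd[0]+t[0]*np.cos(y)+t[1]*np.sin(y),cmd[1]+t[0]*np.sin(y)-t[1]*np.cos(y),cmd[2]-t[2],cmd[3]-5*yw])
def st():
    o=arm.get_obs(); print(round(o['t'],2),o['tcp_pos'].round(2),o['tcp_rot'].round(2),'F',o['contact_force'].round(2),'op',round(o['opening'],2),'ff',round(o['finger_force'],2),'q',o['joint_pos'].round(1)); return o
E
python3 -c "
from h import *
print(delta([196.947,619.433,231.322,162.36],[366.5,349.8,160,113.8]))"
```

```text
[-9.732 -8.223  2.853  9.712]
```

>>> {"api": "play_rows", "payload": {"steps": [{"travel": [-0.8, -0.7, 0.1], "yaw": 0.8}, {"travel": [-2.0, -1.7, 0.4], "yaw": 2.0}, {"travel": [-3.2, -2.7, 0.8], "yaw": 3.2}, {"travel": [-4.4, -3.7, 1.2], "yaw": 4.4}, {"travel": [-5.6, -4.7, 1.5], "yaw": 5.6}, {"travel": [-6.8, -5.7, 1.9], "yaw": 6.8}, {"travel": [-7.9, -6.7, 2.3], "yaw": 8.0}, {"travel": [-8.8, -7.5, 2.6], "yaw": 9.0}, {"travel": [-9.4, -8.0, 2.8], "yaw": 9.6}, {"travel": [-9.74, -8.22, 2.84], "yaw": 9.72}, {"travel": [-9.74, -8.22, 2.84], "yaw": 9.72}, {"travel": [-9.74, -8.22, 2.84], "yaw": 9.72}, {"travel": [-9.74, -8.22, 2.84], "yaw": 9.72}], "fingers": 1, "force": 30}}

```text
t: 1.18
tcp_pos: [366.5, 350.9, 160.8]
tcp_rot: [180.0, -0.0, 113.9]
contact_force: [0.2, 0.2, 0.3]
opening: 85.4
finger_force: 0.0
```

>>> {"api": "play_rows", "payload": {"steps": [{"travel": [0, 0, 0.5]}, {"travel": [0, 0, 1.2]}, {"travel": [0, 0, 1.9]}, {"travel": [0, 0, 2.6]}, {"travel": [0, 0, 3.2]}, {"travel": [0, 0, 3.7]}, {"travel": [0, 0, 4.1]}, {"travel": [0, 0, 4.28]}, {"travel": [0, 0, 4.28]}, {"travel": [0, 0, 4.28]}]}}

```text
validation failed for argument at $.st...
```

>>> {"api": "play_rows", "payload": {"steps": [{"travel": [0, 0, 0]}, {"travel": [0, 0, 0]}, {"travel": [0, 0, 0]}, {"travel": [0, 0, 0]}, {"travel": [0, 0, 0]}, {"travel": [0, 0, 0]}, {"travel": [0, 0, 0]}, {"travel": [0, 0, 0]}, {"travel": [0, 0, 0]}, {"travel": [0, 0, 0]}, {"travel": [0, 0, 0]}, {"travel": [0, 0, 0]}], "fingers": -1, "force": 30}}

```text
validation failed for argument at $.st...
```

Both calls were refused, probably because `yaw` was missing. I'll check the state first, then resend.

```bash
python3 -c "
from h import *
st()"
```

```text
1.18 [366.54 350.86 160.83] [ 1.7996e+02 -4.0000e-02  1.1386e+02] F [0.17 0.19 0.32] op 85.45 ff 0.0 q [ 37.7  -8.1 116.6   0.   71.5  13.8]
```

>>> {"api": "play_rows", "payload": {"steps": [{"travel": [0, 0, 0.5], "yaw": 0}, {"travel": [0, 0, 1.2], "yaw": 0}, {"travel": [0, 0, 1.9], "yaw": 0}, {"travel": [0, 0, 2.6], "yaw": 0}, {"travel": [0, 0, 3.2], "yaw": 0}, {"travel": [0, 0, 3.7], "yaw": 0}, {"travel": [0, 0, 4.1], "yaw": 0}, {"travel": [0, 0, 4.28], "yaw": 0}, {"travel": [0, 0, 4.28], "yaw": 0}, {"travel": [0, 0, 4.28], "yaw": 0}]}}

```text
t: 2.02
tcp_pos: [366.9, 350.2, 53.6]
tcp_rot: [180.0, -0.0, 113.8]
contact_force: [0.6, -0.3, -0.2]
opening: 85.6
finger_force: 0.0
```

>>> {"api": "play_rows", "payload": {"steps": [{"travel": [0, 0, 0], "yaw": 0}, {"travel": [0, 0, 0], "yaw": 0}, {"travel": [0, 0, 0], "yaw": 0}, {"travel": [0, 0, 0], "yaw": 0}, {"travel": [0, 0, 0], "yaw": 0}, {"travel": [0, 0, 0], "yaw": 0}, {"travel": [0, 0, 0], "yaw": 0}, {"travel": [0, 0, 0], "yaw": 0}, {"travel": [0, 0, 0], "yaw": 0}, {"travel": [0, 0, 0], "yaw": 0}, {"travel": [0, 0, 0], "yaw": 0}, {"travel": [0, 0, 0], "yaw": 0}], "fingers": -1, "force": 30}}

```text
t: 3.02
tcp_pos: [366.8, 349.9, 53.5]
tcp_rot: [180.0, -0.0, 113.8]
contact_force: [-1.1, -0.7, 3.2]
opening: 13.3
finger_force: 29.9
```

>>> {"api": "play_rows", "payload": {"steps": [{"travel": [0, 0, -0.3], "yaw": 0}, {"travel": [0, 0, -0.8], "yaw": 0}, {"travel": [0, 0, -1.4], "yaw": 0}, {"travel": [0, 0, -2.0], "yaw": 0}, {"travel": [0, 0, -2.6], "yaw": 0}, {"travel": [0, 0, -3.2], "yaw": 0}, {"travel": [0, 0, -3.7], "yaw": 0}, {"travel": [0, 0, -4.0], "yaw": 0}, {"travel": [0, 0, -4.0], "yaw": 0}, {"travel": [0, 0, -4.0], "yaw": 0}]}}

```text
t: 3.85
tcp_pos: [366.8, 349.9, 153.7]
tcp_rot: [180.0, -0.0, 113.8]
contact_force: [-0.4, 0.8, -0.1]
opening: 13.2
finger_force: 29.8
```

```bash
python3 -c "
from h import *
o=st()
p=o['tcp_pos']; print(delta([*p,113.8],[485,445.7,153,32.4]))"
```

```text
3.85 [366.83 349.9  153.68] [ 1.7996e+02 -1.0000e-02  1.1377e+02] F [-0.44  0.83 -0.12] op 13.17 ff 29.79 q [ 37.6  -7.7 117.   -0.   70.7  13.8]
[ 1.598  5.871  0.027 16.28 ]
```

>>> {"api": "play_rows", "payload": {"steps": [{"travel": [0.1, 0.3, 0], "yaw": 0.9}, {"travel": [0.3, 0.8, 0], "yaw": 2.2}, {"travel": [0.4, 1.4, 0], "yaw": 3.5}, {"travel": [0.6, 2.0, 0], "yaw": 4.8}, {"travel": [0.7, 2.6, 0], "yaw": 6.1}, {"travel": [0.9, 3.2, 0], "yaw": 7.4}, {"travel": [1.0, 3.8, 0], "yaw": 8.7}, {"travel": [1.2, 4.3, 0], "yaw": 10.0}, {"travel": [1.3, 4.8, 0], "yaw": 11.3}, {"travel": [1.4, 5.2, 0], "yaw": 12.6}, {"travel": [1.5, 5.5, 0], "yaw": 13.9}, {"travel": [1.55, 5.7, 0], "yaw": 15.1}, {"travel": [1.6, 5.87, 0], "yaw": 16.0}, {"travel": [1.6, 5.87, 0], "yaw": 16.28}, {"travel": [1.6, 5.87, 0], "yaw": 16.28}, {"travel": [1.6, 5.87, 0], "yaw": 16.28}, {"travel": [1.6, 5.87, 0], "yaw": 16.28}]}}

```text
t: 5.27
tcp_pos: [484.5, 445.2, 152.7]
tcp_rot: [180.0, 0.1, 32.4]
contact_force: [0.4, 0.2, -0.8]
opening: 12.9
finger_force: 29.8
```

Run:
```python
from h import *
st()
for n in ("scene","top"):
    p,d=grab_frame(n); cv2.imwrite(f"pics/{n}1.png",p); np.save(f"pics/{n}1.npy",d)
b=cv2.imread('pics/scene1.png')[110:230,190:340]; cv2.imwrite('pics/c3.png',cv2.resize(b,(750,600),interpolation=cv2.INTER_CUBIC))
```

```text
5.27 [484.5  445.23 152.73] [1.7999e+02 6.0000e-02 3.2430e+01] F [ 0.38  0.22 -0.79] op 12.86 ff 29.8 q [37.9 11.4 97.4  0.  71.2 95.5]
```

View pics/c3.png

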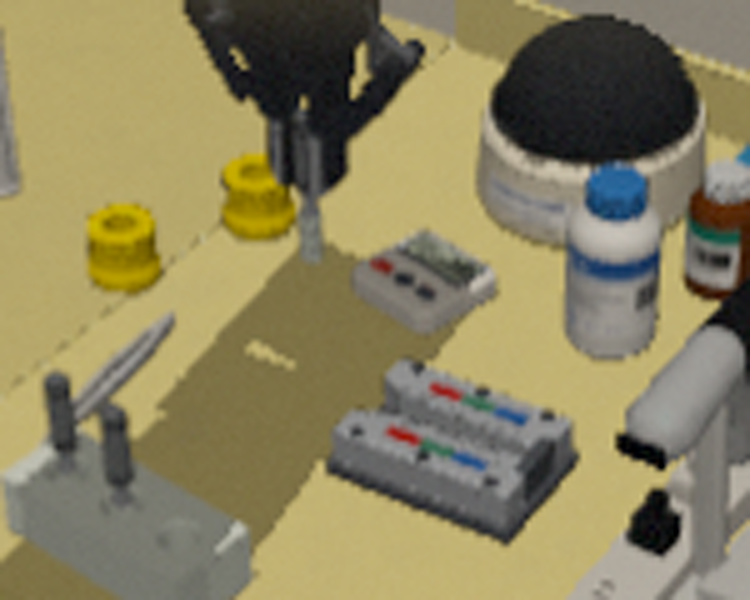

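The pestle is held upright in line with the slot, head tip at scene pixel (252,162). I'll lower it in front of the mouth, then feed it in.

>>> {"api": "play_rows", "payload": {"steps": [{"travel": [0, 0, 0.5], "yaw": 0}, {"travel": [0.03, 0, 1.2], "yaw": 0}, {"travel": [0.03, 0, 1.9], "yaw": 0}, {"travel": [0.03, 0, 2.6], "yaw": 0}, {"travel": [0.03, 0, 3.2], "yaw": 0}, {"travel": [0.03, 0, 3.6], "yaw": 0}, {"travel": [0.03, 0, 3.83], "yaw": 0}, {"travel": [0.03, 0, 3.83], "yaw": 0}, {"travel": [0.03, 0, 3.83], "yaw": 0}]}}

```text
t: 6.12
tcp_pos: [485.8, 446.2, 57.8]
tcp_rot: [-180.0, -0.0, 32.4]
contact_force: [1.2, -0.1, -0.1]
opening: 13.4
finger_force: 29.8
```

Run:
```python
from h import *
print(project(calibration('scene'),[(484.5,445.2,107)]))
o=st()
for n in ("scene","top"):
    p,d=grab_frame(n); cv2.imwrite(f"pics/{n}2.png",p); np.save(f"pics/{n}2.npy",d)
P=o['tcp_pos']; print(project(calibration('scene'),[(P[0],P[1],P[2]-45.5)]))
b=cv2.imread('pics/scene2.png')[150:225,235:325]; cv2.imwrite('pics/c4.png',cv2.resize(b,(720,600),interpolation=cv2.INTER_CUBIC))
```

```text
[[252.74071328 160.89016476]]
6.12 [485.78 446.15  57.77] [-1.800e+02 -2.000e-02  3.237e+01] F [ 1.23 -0.15 -0.11] op 13.44 ff 29.79 q [ 37.9  17.2 100.4  -0.   62.3  95.5]
[[254.26147114 188.99046274]]
```

View pics/c4.png

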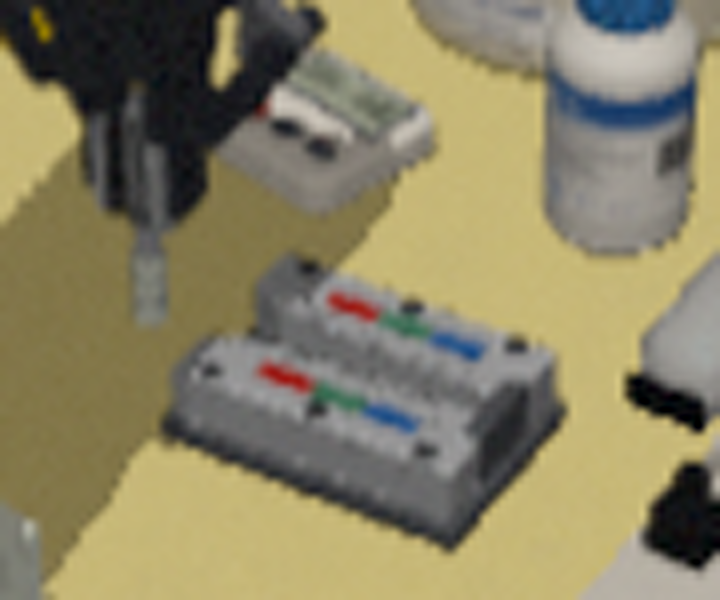

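The head hangs clear in front of the mouth: its bottom is at crop (150,315), against a predicted (154,312). Feeding it in.

>>> {"api": "play_rows", "payload": {"steps": [{"travel": [-0.03, 0.3, 0], "yaw": 0}, {"travel": [-0.03, 0.7, 0], "yaw": 0}, {"travel": [-0.03, 1.0, 0], "yaw": 0}, {"travel": [-0.03, 1.2, 0], "yaw": 0}, {"travel": [-0.03, 1.4, 0], "yaw": 0}, {"travel": [-0.03, 1.55, 0], "yaw": 0}, {"travel": [-0.03, 1.7, 0], "yaw": 0}, {"travel": [-0.03, 1.8, 0], "yaw": 0}, {"travel": [-0.03, 1.8, 0], "yaw": 0}, {"travel": [-0.03, 1.8, 0], "yaw": 0}]}}

```text
t: 7.05
tcp_pos: [509.0, 407.5, 57.5]
tcp_rot: [-180.0, 0.0, 32.4]
contact_force: [0.8, -0.6, -1.4]
opening: 13.1
finger_force: 29.8
```

```bash
cat >> h.py <<'E'
def sl():
    o=st(); u=np.array([.536,-.844]); v=np.array([.844,.536]); q=o['tcp_pos'][:2]-[509.1,407.7]; f=o['contact_force'][:2]
    print('s %.2f lat %.2f  Fs %.2f Flat %.2f'%(q@u,q@v,f@u,f@v))
E
python3 -c "
from h import *
sl()"
```

```text
7.05 [509.02 407.55  57.53] [-179.99    0.     32.36] F [ 0.75 -0.59 -1.43] op 13.14 ff 29.8 q [ 34.   16.4 101.5   0.   62.1  91.6]
s 0.08 lat -0.15  Fs 0.90 Flat 0.32
```

>>> {"api": "play_rows", "payload": {"steps": [{"travel": [0, 0.1, 0], "yaw": 0}, {"travel": [0, 0.2, 0], "yaw": 0}, {"travel": [0, 0.3, 0], "yaw": 0}, {"travel": [0, 0.4, 0], "yaw": 0}, {"travel": [0, 0.5, 0], "yaw": 0}, {"travel": [0, 0.56, 0], "yaw": 0}, {"travel": [0, 0.56, 0], "yaw": 0}, {"travel": [0, 0.56, 0], "yaw": 0}]}}

```text
t: 7.72
tcp_pos: [516.6, 395.6, 57.6]
tcp_rot: [-180.0, -0.0, 32.4]
contact_force: [-1.0, -0.0, 0.1]
opening: 13.0
finger_force: 29.8
```

```bash
python3 -c "
from h import *
sl()"
```

```text
7.72 [516.59 395.62  57.57] [-180.     -0.     32.35] F [-0.97 -0.02  0.06] op 12.99 ff 29.8 q [ 32.7  16.2 101.7   0.   62.1  90.4]
s 14.21 lat -0.15  Fs -0.50 Flat -0.83
```

>>> {"api": "play_rows", "payload": {"steps": [{"travel": [0, 0.05, 0], "yaw": 0}, {"travel": [0, 0.1, 0], "yaw": 0}, {"travel": [0, 0.15, 0], "yaw": 0}, {"travel": [0, 0.2, 0], "yaw": 0}, {"travel": [0, 0.2, 0], "yaw": 0}]}}

```text
t: 8.13
tcp_pos: [519.3, 391.3, 57.6]
tcp_rot: [180.0, -0.0, 32.4]
contact_force: [0.3, 1.0, -1.3]
opening: 13.0
finger_force: 29.8
```

>>> {"api": "play_rows", "payload": {"steps": [{"travel": [0, 0.04, 0], "yaw": 0}, {"travel": [0, 0.08, 0], "yaw": 0}, {"travel": [0, 0.08, 0], "yaw": 0}]}}

```text
t: 8.38
tcp_pos: [520.3, 389.7, 57.6]
tcp_rot: [180.0, 0.0, 32.4]
contact_force: [0.3, -0.2, -0.5]
opening: 13.1
finger_force: 29.8
```

```bash
python3 -c "
from h import *
sl()"
```

```text
8.38 [520.34 389.67  57.56] [180.     0.    32.36] F [ 0.25 -0.21 -0.54] op 13.06 ff 29.8 q [ 32.1  16.2 101.8  -0.   62.1  89.7]
s 21.24 lat -0.18  Fs 0.31 Flat 0.10
```

>>> {"api": "play_rows", "payload": {"steps": [{"travel": [0, 0.04, 0], "yaw": 0}, {"travel": [0, 0.08, 0], "yaw": 0}, {"travel": [0, 0.08, 0], "yaw": 0}]}}

```text
t: 8.63
tcp_pos: [521.4, 388.0, 57.6]
tcp_rot: [180.0, 0.0, 32.4]
contact_force: [0.2, 0.1, -0.5]
opening: 13.1
finger_force: 29.8
```

>>> {"api": "play_rows", "payload": {"steps": [{"travel": [0, 0.04, 0], "yaw": 0}, {"travel": [0, 0.08, 0], "yaw": 0}, {"travel": [0, 0.08, 0], "yaw": 0}]}}

```text
t: 8.88
tcp_pos: [522.5, 386.3, 57.6]
tcp_rot: [180.0, -0.0, 32.4]
contact_force: [0.5, 0.3, -0.4]
opening: 12.9
finger_force: 29.8
```

```bash
python3 -c "
from h import *
sl()"
```

```text
8.88 [522.5  386.3   57.58] [180.    -0.    32.36] F [ 0.54  0.33 -0.41] op 12.94 ff 29.8 q [ 31.7  16.1 101.8  -0.   62.1  89.4]
s 25.24 lat -0.16  Fs 0.01 Flat 0.63
```

Not 16 mm. Next stop is near s = 40, for a 14 mm head.

>>> {"api": "play_rows", "payload": {"steps": [{"travel": [0, 0.06, 0], "yaw": 0}, {"travel": [0, 0.12, 0], "yaw": 0}, {"travel": [0, 0.18, 0], "yaw": 0}, {"travel": [0, 0.24, 0], "yaw": 0}, {"travel": [0, 0.24, 0], "yaw": 0}]}}

```text
t: 9.3
tcp_pos: [525.8, 381.1, 57.6]
tcp_rot: [180.0, -0.0, 32.3]
contact_force: [0.3, 0.2, 0.1]
opening: 13.2
finger_force: 29.8
```

>>> {"api": "play_rows", "payload": {"steps": [{"travel": [0, 0.06, 0], "yaw": 0}, {"travel": [0, 0.12, 0], "yaw": 0}, {"travel": [0, 0.18, 0], "yaw": 0}, {"travel": [0, 0.18, 0], "yaw": 0}]}}

```text
t: 9.63
tcp_pos: [528.2, 377.3, 57.6]
tcp_rot: [180.0, -0.0, 32.4]
contact_force: [0.2, 1.3, -0.4]
opening: 13.1
finger_force: 29.8
```

```bash
python3 -c "
from h import *
sl()"
```

```text
9.63 [528.2  377.33  57.58] [180.    -0.    32.35] F [ 0.21  1.35 -0.42] op 13.08 ff 29.8 q [ 30.8  16.1 101.9  -0.   62.   88.5]
s 35.86 lat -0.16  Fs -1.02 Flat 0.90
```

>>> {"api": "play_rows", "payload": {"steps": [{"travel": [0, 0.04, 0], "yaw": 0}, {"travel": [0, 0.08, 0], "yaw": 0}, {"travel": [0, 0.08, 0], "yaw": 0}]}}

```text
t: 9.88
tcp_pos: [529.2, 375.7, 57.6]
tcp_rot: [180.0, 0.0, 32.4]
contact_force: [0.5, -0.3, -0.6]
opening: 13.4
finger_force: 29.8
```

>>> {"api": "play_rows", "payload": {"steps": [{"travel": [0, 0.04, 0], "yaw": 0}, {"travel": [0, 0.06, 0], "yaw": 0}, {"travel": [0, 0.06, 0], "yaw": 0}]}}

```text
t: 10.13
tcp_pos: [530.0, 374.5, 57.6]
tcp_rot: [180.0, 0.0, 32.4]
contact_force: [0.7, -0.3, -0.6]
opening: 13.2
finger_force: 29.8
```

```bash
python3 -c "
from h import *
sl()"
```

```text
10.13 [529.96 374.53  57.58] [180.     0.    32.36] F [ 0.72 -0.28 -0.62] op 13.17 ff 29.8 q [ 30.5  16.  101.9  -0.   62.   88.2]
s 39.17 lat -0.17  Fs 0.62 Flat 0.46
```

>>> {"api": "play_rows", "payload": {"steps": [{"travel": [0, 0.04, 0], "yaw": 0}, {"travel": [0, 0.06, 0], "yaw": 0}, {"travel": [0, 0.06, 0], "yaw": 0}]}}

```text
t: 10.38
tcp_pos: [530.8, 373.2, 57.6]
tcp_rot: [180.0, -0.0, 32.4]
contact_force: [0.6, -0.4, -0.9]
opening: 12.9
finger_force: 29.8
```

>>> {"api": "play_rows", "payload": {"steps": [{"travel": [0, 0.04, 0], "yaw": 0}, {"travel": [0, 0.06, 0], "yaw": 0}, {"travel": [0, 0.06, 0], "yaw": 0}]}}

```text
t: 10.63
tcp_pos: [531.6, 372.0, 57.6]
tcp_rot: [180.0, 0.0, 32.4]
contact_force: [0.6, 0.4, -1.3]
opening: 12.9
finger_force: 29.8
```

```bash
python3 -c "
from h import *
sl()"
```

```text
10.63 [531.59 371.97  57.56] [180.     0.    32.36] F [ 0.58  0.4  -1.34] op 12.85 ff 29.8 q [ 30.2  16.  101.9  -0.   62.   87.9]
s 42.21 lat -0.17  Fs -0.02 Flat 0.70
```

>>> {"api": "play_rows", "payload": {"steps": [{"travel": [0, 0.04, 0], "yaw": 0}, {"travel": [0, 0.06, 0], "yaw": 0}, {"travel": [0, 0.06, 0], "yaw": 0}]}}

```text
t: 10.88
tcp_pos: [532.4, 370.7, 57.6]
tcp_rot: [180.0, -0.0, 32.4]
contact_force: [-0.1, 0.3, -1.0]
opening: 13.2
finger_force: 29.8
```

>>> {"api": "play_rows", "payload": {"steps": [{"travel": [0, 0.04, 0], "yaw": 0}, {"travel": [0, 0.06, 0], "yaw": 0}, {"travel": [0, 0.06, 0], "yaw": 0}]}}

```text
t: 11.13
tcp_pos: [533.2, 369.4, 57.6]
tcp_rot: [180.0, 0.0, 32.4]
contact_force: [0.9, -0.1, -0.4]
opening: 13.0
finger_force: 29.8
```

```bash
python3 -c "
from h import *
sl()"
```

```text
11.13 [533.17 369.43  57.56] [180.     0.    32.36] F [ 0.92 -0.07 -0.41] op 13.04 ff 29.8 q [ 30.   16.  101.9  -0.   62.   87.6]
s 45.20 lat -0.20  Fs 0.56 Flat 0.74
```

>>> {"api": "play_rows", "payload": {"steps": [{"travel": [0, 0.04, 0], "yaw": 0}, {"travel": [0, 0.08, 0], "yaw": 0}, {"travel": [0, 0.08, 0], "yaw": 0}]}}

```text
t: 11.38
tcp_pos: [534.4, 367.8, 57.6]
tcp_rot: [180.0, -0.0, 32.4]
contact_force: [0.6, -1.0, -1.6]
opening: 12.8
finger_force: 29.8
```

>>> {"api": "play_rows", "payload": {"steps": [{"travel": [0, 0.04, 0], "yaw": 0}, {"travel": [0, 0.08, 0], "yaw": 0}, {"travel": [0, 0.12, 0], "yaw": 0}, {"travel": [0, 0.12, 0], "yaw": 0}]}}

```text
t: 11.72
tcp_pos: [536.0, 365.3, 57.7]
tcp_rot: [180.0, -0.0, 32.4]
contact_force: [0.4, 0.8, -1.2]
opening: 13.2
finger_force: 29.8
```

```bash
python3 -c "
from h import *
sl()"
```

```text
11.72 [536.03 365.32  57.7 ] [ 1.800e+02 -3.000e-02  3.236e+01] F [ 0.38  0.76 -1.2 ] op 13.16 ff 29.79 q [ 29.5  16.  102.    0.   62.   87.2]
s 50.21 lat 0.01  Fs -0.44 Flat 0.73
```

>>> {"api": "play_rows", "payload": {"steps": [{"travel": [0, 0.04, 0], "yaw": 0}, {"travel": [0, 0.08, 0], "yaw": 0}, {"travel": [0, 0.08, 0], "yaw": 0}]}}

```text
t: 11.97
tcp_pos: [537.1, 363.7, 57.7]
tcp_rot: [-180.0, -0.0, 32.4]
contact_force: [0.6, -0.0, -1.2]
opening: 13.0
finger_force: 29.8
```

>>> {"api": "play_rows", "payload": {"steps": [{"travel": [0, 0.04, 0], "yaw": 0}, {"travel": [0, 0.06, 0], "yaw": 0}, {"travel": [0, 0.06, 0], "yaw": 0}]}}

```text
t: 12.22
tcp_pos: [537.9, 362.5, 57.7]
tcp_rot: [-180.0, -0.0, 32.4]
contact_force: [1.6, 1.9, -1.8]
opening: 13.1
finger_force: 29.8
```

```bash
cat >> h.py <<'E'
def avg(n=8):
    F=[]
    for i in range(n): grab_frame('top'); F.append(arm.get_obs()['contact_force'])
    F=np.mean(F,0); print('avgF',F.round(2),'Fs %.2f Flat %.2f'%(F[:2]@[.536,-.844],F[:2]@[.844,.536]))
E
python3 -c "
from h import *
avg();sl()"
```

```text
avgF [ 1.5   1.62 -0.35] Fs -0.57 Flat 2.14
12.62 [537.83 362.45  57.7 ] [ 1.800e+02 -3.000e-02  3.236e+01] F [1.03 1.35 0.03] op 13.21 ff 29.78 q [ 29.2  16.  102.   -0.   62.   86.9]
s 53.59 lat -0.01  Fs -0.59 Flat 1.60
```

The head touches one jaw from the side (about 2 N), so I'll shift 0.5 mm away from it and go on.

>>> {"api": "play_rows", "payload": {"steps": [{"travel": [0.02, 0, 0], "yaw": 0}, {"travel": [0.02, 0, 0], "yaw": 0}, {"travel": [0.02, 0.04, 0], "yaw": 0}, {"travel": [0.02, 0.08, 0], "yaw": 0}, {"travel": [0.02, 0.08, 0], "yaw": 0}]}}

```text
t: 13.03
tcp_pos: [539.1, 360.8, 57.4]
tcp_rot: [-180.0, 0.0, 32.4]
contact_force: [1.9, 1.7, -1.4]
opening: 13.1
finger_force: 29.8
```

```bash
python3 -c "
from h import *
avg();sl()"
```

```text
avgF [ 1.17  0.99 -1.07] Fs -0.20 Flat 1.52
13.43 [539.16 360.86  57.51] [179.99   0.    32.36] F [ 2.06  1.61 -2.21] op 13.28 ff 29.78 q [ 29.1  16.  101.9  -0.   62.   86.7]
s 55.65 lat 0.27  Fs -0.26 Flat 2.60
```

>>> {"api": "play_rows", "payload": {"steps": [{"travel": [0.02, 0, 0], "yaw": 0}, {"travel": [0.02, 0, 0], "yaw": 0}, {"travel": [0.02, 0.04, 0], "yaw": 0}, {"travel": [0.02, 0.08, 0], "yaw": 0}, {"travel": [0.02, 0.08, 0], "yaw": 0}]}}

```text
t: 13.85
tcp_pos: [540.6, 359.2, 57.4]
tcp_rot: [180.0, 0.0, 32.4]
contact_force: [0.8, 0.5, -2.0]
opening: 13.1
finger_force: 29.8
```

```bash
python3 -c "
from h import *
avg();sl()"
```

```text
avgF [ 0.11  0.25 -0.85] Fs -0.15 Flat 0.23
14.25 [540.57 359.47  57.52] [1.800e+02 1.000e-02 3.236e+01] F [ 0.34  0.65 -0.56] op 13.39 ff 29.8 q [ 28.9  16.1 101.9  -0.   62.1  86.5]
s 57.58 lat 0.71  Fs -0.36 Flat 0.63
```

Centred now, with no side force. On in 1 mm steps.

>>> {"api": "play_rows", "payload": {"steps": [{"travel": [0, 0.03, 0], "yaw": 0}, {"travel": [0, 0.06, 0], "yaw": 0}, {"travel": [0, 0.08, 0], "yaw": 0}, {"travel": [0, 0.08, 0], "yaw": 0}]}}

```text
t: 14.58
tcp_pos: [541.8, 357.7, 57.6]
tcp_rot: [180.0, -0.0, 32.4]
contact_force: [-0.4, -0.3, -0.1]
opening: 13.4
finger_force: 29.8
```

```bash
python3 -c "
from h import *
avg(6);sl()"
```

```text
avgF [-0.07  0.09 -0.59] Fs -0.12 Flat -0.01
14.88 [541.7  357.83  57.57] [-180.      0.     32.36] F [-0.08  0.   -1.31] op 13.22 ff 29.8 q [ 28.7  16.1 101.9   0.   62.1  86.3]
s 59.57 lat 0.78  Fs -0.05 Flat -0.07
```

>>> {"api": "play_rows", "payload": {"steps": [{"travel": [0, 0.03, 0], "yaw": 0}, {"travel": [0, 0.06, 0], "yaw": 0}, {"travel": [0, 0.06, 0], "yaw": 0}]}}

```text
t: 15.13
tcp_pos: [542.6, 356.5, 57.6]
tcp_rot: [-180.0, -0.0, 32.4]
contact_force: [0.0, -0.8, -1.6]
opening: 13.4
finger_force: 29.8
```

```bash
python3 -c "
from h import *
avg(6);sl()"
```

```text
avgF [ 0.14  0.15 -0.32] Fs -0.06 Flat 0.20
15.43 [542.55 356.49  57.56] [179.99   0.    32.37] F [ 0.33  0.03 -0.35] op 12.91 ff 29.79 q [ 28.6  16.1 101.9  -0.   62.   86.2]
s 61.15 lat 0.78  Fs 0.15 Flat 0.29
```

>>> {"api": "play_rows", "payload": {"steps": [{"travel": [0, 0.03, 0], "yaw": 0}, {"travel": [0, 0.06, 0], "yaw": 0}, {"travel": [0, 0.06, 0], "yaw": 0}]}}

```text
t: 15.68
tcp_pos: [543.1, 355.6, 57.6]
tcp_rot: [-179.9, 0.0, 32.4]
contact_force: [-1.4, 1.3, -1.4]
opening: 13.1
finger_force: 29.8
```

```bash
python3 -c "
from h import *
avg(6);sl()"
```

```text
avgF [-1.4   2.01 -0.58] Fs -2.45 Flat -0.10
15.98 [543.15 355.58  57.58] [-179.97   -0.     32.37] F [-2.31  2.52 -0.13] op 13.12 ff 29.76 q [ 28.5  16.1 101.9   0.   62.   86.1]
s 62.24 lat 0.80  Fs -3.36 Flat -0.60
```

>>> {"api": "play_rows", "payload": {"steps": [{"travel": [0, 0.02, 0], "yaw": 0}, {"travel": [0, 0.02, 0], "yaw": 0}, {"travel": [0, 0.02, 0], "yaw": 0}, {"travel": [0, 0.02, 0], "yaw": 0}]}}

```text
t: 16.32
tcp_pos: [543.4, 355.1, 57.5]
tcp_rot: [-180.0, 0.0, 32.4]
contact_force: [-1.6, 3.6, -0.2]
opening: 13.1
finger_force: 29.8
```

Run:
```python
from h import *
avg(7);sl()
p,d=grab_frame('scene'); cv2.imwrite('pics/scene3.png',p)
cv2.imwrite('pics/c5.png',cv2.resize(p[150:225,235:325],(720,600),interpolation=cv2.INTER_CUBIC))
```

```text
avgF [-2.31  3.7  -0.85] Fs -4.36 Flat 0.04
16.67 [543.52 354.96  57.58] [-179.99    0.     32.36] F [-2.07  4.18 -0.49] op 13.0 ff 29.81 q [ 28.4  16.1 101.9   0.   62.   86. ]
s 62.96 lat 0.79  Fs -4.64 Flat 0.49
```

View pics/c5.png

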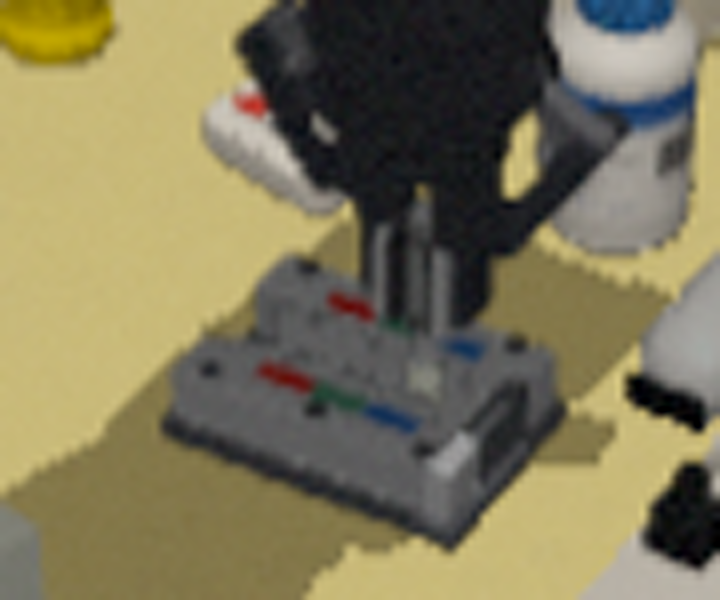

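It's wedged at s ≈ 63 mm, head at crop (425,378), midway between the two blue bands, with about 4.4 N along the slot. That makes it the 12 mm head, which goes in the blue stand. Backing out and refining the blue well's position.

>>> {"api": "play_rows", "payload": {"steps": [{"travel": [0, -0.1, 0], "yaw": 0}, {"travel": [0, -0.3, 0], "yaw": 0}, {"travel": [0, -0.7, 0], "yaw": 0}, {"travel": [0, -1.2, 0], "yaw": 0}, {"travel": [0, -1.7, 0], "yaw": 0}, {"travel": [0, -2.2, 0], "yaw": 0}, {"travel": [0, -2.7, 0], "yaw": 0}, {"travel": [0, -3.2, 0], "yaw": 0}, {"travel": [0, -3.7, 0], "yaw": 0}, {"travel": [0, -4.0, 0], "yaw": 0}, {"travel": [0, -4.1, 0], "yaw": 0}, {"travel": [0, -4.1, -0.3], "yaw": 0}, {"travel": [0, -4.1, -1.0], "yaw": 0}, {"travel": [0, -4.1, -1.8], "yaw": 0}, {"travel": [0, -4.1, -2.6], "yaw": 0}, {"travel": [0, -4.1, -3.4], "yaw": 0}, {"travel": [0, -4.1, -3.8], "yaw": 0}, {"travel": [0, -4.1, -4.0], "yaw": 0}, {"travel": [0, -4.1, -4.0], "yaw": 0}]}}

```text
t: 18.3
tcp_pos: [489.6, 441.6, 159.2]
tcp_rot: [-180.0, -0.2, 32.3]
contact_force: [-0.1, 0.2, -1.5]
opening: 13.3
finger_force: 29.8
```

Run:
```python
from h import *
st()
# sub-pixel: chroma-weighted ring fit. Rectify each view onto plane z=38 at 0.5 mm/px around stands
for n in ('top','scene'):
    p=cv2.imread(f'pics/{n}0.png'); c=calibration(n)
    xs=np.arange(380,500,.5); ys=np.arange(90,260,.5); X,Y=np.meshgrid(xs,ys)
    uv=project(c,np.c_[X.ravel(),Y.ravel(),np.full(X.size,38.)]).astype(np.float32)
    w=cv2.remap(p,uv[:,0].reshape(X.shape),uv[:,1].reshape(X.shape),cv2.INTER_CUBIC)
    sat=cv2.cvtColor(w,cv2.COLOR_BGR2HSV)[...,1].astype(np.float32)
    val=w.max(2).astype(np.float32)
    # template: dark bore radius 9.5 inside bright saturated collar to ~15
    r=np.hypot(*np.mgrid[-30:31,-30:31])*.5
    t=np.where(r<9.5,-1.,1.).astype(np.float32); t[r>14]=0
    mask=(r<=14)
    t[mask]-=t[mask].mean()
    sc=cv2.filter2D(val+0*sat,-1,t)
    for nm,(x,y) in dict(red=(465,126),green=(409,226),blue=(439,177)).items():
        m=(np.hypot(X-x,Y-y)<14); s=np.where(m,sc,-1e9); i=np.unravel_index(s.argmax(),s.shape)
        print(n,nm,'bore match',X[i],Y[i])
    cv2.imwrite(f'pics/w_{n}.png',cv2.resize(w,None,fx=1.5,fy=1.5))
a=cv2.imread('pics/w_top.png');b=cv2.imread('pics/w_scene.png'); cv2.imwrite('pics/w.png',np.hstack([a,b]))
```

```text
18.3 [489.58 441.6  159.23] [-1.7999e+02 -1.5000e-01  3.2330e+01] F [-0.14  0.15 -1.47] op 13.29 ff 29.85 q [37.4 11.1 97.1 -0.  71.6 95.1]
top red bore match 466.0 125.5
top green bore match 410.0 227.0
top blue bore match 440.0 178.0
scene red bore match 464.5 126.5
scene green bore match 409.0 229.0
scene blue bore match 438.5 179.0
```

View pics/w.png

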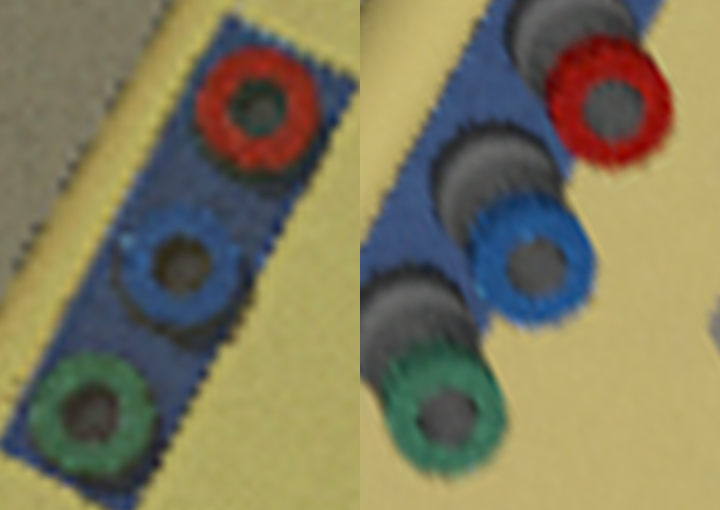

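The blue bore centre agrees in both rectified views at (440, 178) (left panel pixel (182,265), right panel (540,265)). Moving over it at height.

>>> {"api": "play_rows", "payload": {"steps": [{"travel": [-0.3, 0.3, 0], "yaw": 0}, {"travel": [-0.9, 0.9, 0], "yaw": 0}, {"travel": [-1.6, 1.7, 0], "yaw": 0}, {"travel": [-2.4, 2.6, 0], "yaw": 0}, {"travel": [-3.2, 3.5, 0], "yaw": 0}, {"travel": [-4.1, 4.4, 0], "yaw": 0}, {"travel": [-4.9, 5.3, 0], "yaw": 0}, {"travel": [-5.7, 6.1, 0], "yaw": 0}, {"travel": [-6.4, 6.9, 0], "yaw": 0}, {"travel": [-6.9, 7.4, 0], "yaw": 0}, {"travel": [-7.2, 7.7, 0], "yaw": 0}, {"travel": [-7.31, 7.84, 0], "yaw": 0}, {"travel": [-7.31, 7.84, 0], "yaw": 0}, {"travel": [-7.31, 7.84, 0], "yaw": 0}, {"travel": [-7.31, 7.84, 0], "yaw": 0}]}}

```text
t: 19.55
tcp_pos: [439.4, 178.7, 157.5]
tcp_rot: [-180.0, 0.0, 32.4]
contact_force: [-0.5, -0.1, -0.8]
opening: 13.2
finger_force: 29.8
```

Run:
```python
from h import *
o=st(); p=o['tcp_pos']
print(delta([*p,32.36],[440,178.2,90,32.36]))
```

```text
19.55 [439.39 178.75 157.46] [-179.98    0.     32.41] F [-0.54 -0.09 -0.84] op 13.16 ff 29.84 q [ 15.6 -12.5 120.7   0.   71.8  73.2]
[ 0.009  0.032  2.698 -0.   ]
```

Down to just above the rim (underside about 42 mm), then one check picture.

>>> {"api": "play_rows", "payload": {"steps": [{"travel": [0.01, 0.03, 0.3], "yaw": 0}, {"travel": [0.01, 0.03, 0.9], "yaw": 0}, {"travel": [0.01, 0.03, 1.5], "yaw": 0}, {"travel": [0.01, 0.03, 2.1], "yaw": 0}, {"travel": [0.01, 0.03, 2.6], "yaw": 0}, {"travel": [0.01, 0.03, 2.8], "yaw": 0}, {"travel": [0.01, 0.03, 2.8], "yaw": 0}, {"travel": [0.01, 0.03, 2.8], "yaw": 0}]}}

```text
t: 20.22
tcp_pos: [439.9, 177.9, 87.5]
tcp_rot: [-180.0, 0.0, 32.4]
contact_force: [0.7, 0.5, -0.5]
opening: 13.4
finger_force: 29.8
```

Run:
```python
from h import *
o=st(); p=o['tcp_pos']; c=calibration('scene')
print(project(c,[(p[0],p[1],p[2]-45.5),(440,178.2,38)]))
g,d=grab_frame('scene')
cv2.imwrite('pics/c6.png',cv2.resize(g[200:290,235:343],(720,600),interpolation=cv2.INTER_CUBIC))
```

```text
20.22 [439.91 177.89  87.45] [-1.7999e+02  2.0000e-02  3.2400e+01] F [ 0.67  0.47 -0.54] op 13.36 ff 29.84 q [ 15.5  -7.6 123.8   0.   63.8  73.1]
[[283.60366912 250.76918811]
 [283.56972123 251.86865737]]
```

View pics/c6.png

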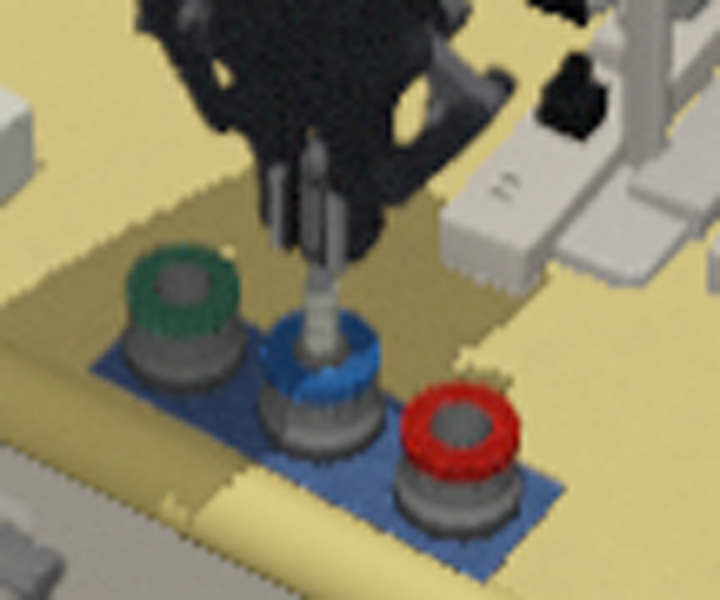

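The head (bottom at crop (320,350)) sits centred over the blue bore. Lowering it.

>>> {"api": "play_rows", "payload": {"steps": [{"travel": [0, 0, 0.2], "yaw": 0}, {"travel": [0, 0, 0.45], "yaw": 0}, {"travel": [0, 0, 0.7], "yaw": 0}, {"travel": [0, 0, 0.9], "yaw": 0}, {"travel": [0, 0, 1.05], "yaw": 0}, {"travel": [0, 0, 1.15], "yaw": 0}, {"travel": [0, 0, 1.22], "yaw": 0}, {"travel": [0, 0, 1.25], "yaw": 0}, {"travel": [0, 0, 1.25], "yaw": 0}, {"travel": [0, 0, 1.25], "yaw": 0}]}}

```text
t: 21.1
tcp_pos: [440.1, 177.6, 56.5]
tcp_rot: [180.0, -0.0, 32.4]
contact_force: [0.1, 0.0, -1.6]
opening: 12.7
finger_force: 29.8
```

```bash
python3 -c "
from h import *
avg(4);st()"
```

```text
avgF [ 0.1  -0.01 -0.3 ] Fs 0.06 Flat 0.08
21.3 [440.11 177.61  56.61] [ 1.7999e+02 -3.0000e-02  3.2360e+01] F [ 0.78 -0.42 -0.19] op 13.04 ff 29.84 q [ 15.5  -5.  124.8  -0.   60.1  73.1]
```

>>> {"api": "play_rows", "payload": {"steps": [{"travel": [0, 0, 0.02], "yaw": 0}, {"travel": [0, 0, 0.04], "yaw": 0}, {"travel": [0, 0, 0.04], "yaw": 0}, {"travel": [0, 0, 0.04], "yaw": 0}]}}

```text
t: 21.63
tcp_pos: [440.1, 177.6, 55.5]
tcp_rot: [180.0, -0.0, 32.4]
contact_force: [0.3, -0.5, 1.5]
opening: 13.1
finger_force: 30.0
```

```bash
python3 -c "
from h import *
avg(4);st()"
```

```text
avgF [ 0.02 -0.05  1.12] Fs 0.06 Flat -0.01
21.83 [440.07 177.62  55.52] [ 1.7999e+02 -2.0000e-02  3.2360e+01] F [ 0.04 -0.26  0.99] op 13.08 ff 29.99 q [ 15.5  -4.9 124.9   0.   60.   73.1]
```

The underside is resting on the floor (Fz has gone positive), so I'll release gently.

>>> {"api": "play_rows", "payload": {"steps": [{"travel": [0, 0, 0], "yaw": 0}, {"travel": [0, 0, 0], "yaw": 0}, {"travel": [0, 0, 0], "yaw": 0}, {"travel": [0, 0, 0], "yaw": 0}, {"travel": [0, 0, 0], "yaw": 0}, {"travel": [0, 0, 0], "yaw": 0}], "fingers": -0.1}}

```text
t: 22.33
tcp_pos: [439.8, 177.6, 55.3]
tcp_rot: [-180.0, 0.0, 32.4]
contact_force: [-0.1, 0.2, -1.3]
opening: 38.5
finger_force: 0.0
```

>>> {"api": "play_rows", "payload": {"steps": [{"travel": [0, 0, -0.2], "yaw": 0}, {"travel": [0, 0, -0.6], "yaw": 0}, {"travel": [0, 0, -1.1], "yaw": 0}, {"travel": [0, 0, -1.8], "yaw": 0}, {"travel": [0, 0, -2.5], "yaw": 0}, {"travel": [0, 0, -3.2], "yaw": 0}, {"travel": [0, 0, -3.9], "yaw": 0}, {"travel": [0, 0, -4.6], "yaw": 0}, {"travel": [0, 0, -5.0], "yaw": 0}, {"travel": [0, 0, -5.0], "yaw": 0}, {"travel": [0, 0, -5.0], "yaw": 0}]}}

```text
t: 23.25
tcp_pos: [440.2, 177.7, 181.0]
tcp_rot: [180.0, -0.1, 32.4]
contact_force: [-1.0, -0.5, -0.4]
opening: 38.6
finger_force: 0.0
```

Run:
```python
from h import *
st()
c=calibration('scene'); g,d=grab_frame('scene'); vv,uu=np.mgrid[0:420,0:560]
P=from_depth(c,np.c_[uu.ravel(),vv.ravel()],d.ravel()).reshape(420,560,3)
m=(d>0)&(P[...,2]>60)&(P[...,2]<112)&(np.hypot(P[...,0]-440,P[...,1]-178)<30)
q=P[m]
for a,b in ((60,75),(75,90),(90,112)):
    k=(q[:,2]>a)&(q[:,2]<=b); print(a,b,k.sum(),q[k].mean(0).round(1) if k.any() else '',q[:,2].max())
cv2.imwrite('pics/c7.png',cv2.resize(g[180:290,200:332],(720,600),interpolation=cv2.INTER_CUBIC))
```

```text
23.25 [440.19 177.66 181.03] [ 1.7997e+02 -9.0000e-02  3.2370e+01] F [-0.99 -0.52 -0.36] op 38.61 ff 0.0 q [ 15.5 -13.8 119.4  -0.   74.3  73.1]
60 75 31 [435.3 175.2  67.7] 100.00930420454415
75 90 27 [435.7 175.   83.2] 100.00930420454415
90 112 32 [437.2 177.8  95.3] 100.00930420454415
```

View pics/c7.png

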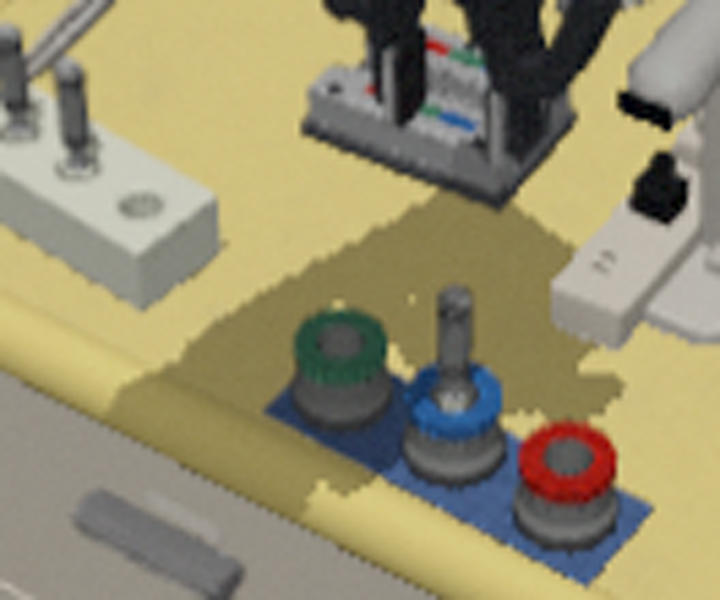

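The pestle stands upright in the blue stand at crop (455,350), top at z ≈ 99 mm. The other two are still in the block at crop (12,80) and (75,115), and the gripper is clear. Handing in.

```bash
python3 -c "
from h import *
print(arm.sign_off())"
```

```text
the job is handed in; nothing more can be done
None
```

The right-hand pestle wedged beside the blue band (12 mm head) under a push of about 4.4 N; I backed it out, set it upright in the blue stand's well, and handed the job in at about 23 s, with no verdict shown.

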